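Cover the butter pans with their own lids

ROBOT

A 7-joint arm with a two-finger parallel gripper is mounted at the origin on the work surface. World frame = base frame: x ahead of the robot, y to its left, z up, the work surface at z = 0. Lengths are in m, angles in rad, forces in N, time in s.
With the tool pointing down it reaches from about 0.425 to 0.95 m from the base axis. Payload 4.7 kg.
Tool frame: the origin (TCP) lies on the centre line of the jaws, within the pads' length; the fingertips stand robot.nose_length ahead of it and the grasp point (between the pads) lies 8 mm behind it (robot.nose_length is the distance from the TCP to the fingertips, in m); z points along the fingers, y is the line along which they close (so a half turn about z gives the same grasp; the last joint's range is limited). The gripper opens to 85 mm and grips with 20 to 120 N. Pads are 22 mm wide; open, the fingers measure 114 mm over their backs; the gripper's body (76 mm by 85 mm) begins 54 mm behind the grasp point. The pads swing forward as they close: fully open they stand 13 mm farther back than shut.
Start: joints at [-1.223, 0.469, -0.049, 1.532, 0.024, 1.141, -0.082], TCP at [0.248, 0.628, 0.242] pointing down, gripper open.
Joint ranges: [-2.59, 2.59], [-0.33, 1.99], [-1.39, 1.29], [0.1, 2.45], [-1.04, 4.18], [0.21, 1.99], [-2.66, 2.66]. Speed limits (rad/s): [2.57, 2.57, 3.14, 3.14, 3.14, 3.14, 3.14].

INTERFACE

Orientations are given as [roll, pitch, yaw] about the fixed x, y, z axes, in that order (R = Rz(yaw) Ry(pitch) Rx(roll)).
In Python, from plant import robot gives the robot as it stands. Calls block until the motion is done:
- robot.goto(position, orientation): joint-space move of the TCP to a pose.
- robot.move_straight(position, vel=0.15, attitude=None, contact_N=None): straight line of the TCP; attitude=None keeps the orientation; vel is the mean speed in m/s. With contact_N (N) it stops when the force on the tool has changed by that much, and returns True; else False.
- robot.move_joints(angles): joint-space move.
- robot.grip(opening, strength=None): opening from 0.0 (shut) to 1.0 (fully open); strength is the grip in N (None keeps the last); returns when the fingers have stopped.
- robot.sleep(seconds).
- robot.inverse_kinematics(position, orientation): joint angles nearest the present ones, or None.
- robot.sense(): the state.
- robot.grab_frame(name): name is "side" or "top" or "wrist"; returns a dict with "image" (384x512x3 uint8, red, green, blue), "range_z" (384x512 float32, m along the optical axis (not along the pixel's ray), 0 where there is no reading), "fx", "fy", "cx", "cy" (pixels), "R" (3x3) and "t" (3): a world point X has camera coordinates R X + t. Camera axes: x right, y down, z forward; pixel columns grow to the right and rows downward; lengths in m; the calibration is good to about 2 mm. A picture is of the moment at which its call begins.
A pose or a line that the arm cannot do raises robot.IKError and nothing moves.
- robot.close_job(): hands the job in; it is judged then, once.
The state is a dict: "t": time; "joint_pos": joint angles; "joint_velocities": joint speeds; "effort": joint torques, N m; "tcp_pos": TCP position; "tcp_rot": TCP orientation; "wrist_force": force on the tool from outside, world axes, zero at the start; "torque": the same for the moment, N m; "opening": opening from 0.0 (shut) to 1.0 (fully open); "gripper_force": force on a finger pad.
Only numpy, scipy, OpenCV 4.12 (cv2) and the standard library are available. Lean on these libraries where they do the work, as an engineer would, in place of code of your own. Each camera call takes 0.05 s, during which the arm holds its last target. There are 200 camera calls.

TASK

Before the four pans of butter go to the fridge, put on each pan the lid of its own shape and size (small round, large round, square, oblong), so that every lid sits flat and fully down on its rim, handle up, with the square and oblong lids in line with their pans. Leave the blue carton and the jar where they are.

Things in the scene. Friction and masses are not known exactly. Their poses are not given: they have to be found in the camera images.
- lid_small_round_mid (a point): Loose small round steel lid, right way up on the counter: plate 92 mm across, 4 mm thick, black round knob 24 mm in diameter and 34 mm high upright in the middle of its top; below the plate a step 52 mm across, 6 mm deep, that drops loosely into the pan's mouth. Heights: step 0-6, plate 6-10, handle 10-44 mm. 0.14-0.35 kg. Point: the lid's middle, 22 mm above its underside; z up.
- lid_large_round_mid (a point): Loose large round steel lid, right way up on the counter: plate 130 mm across, 4 mm thick, black round knob 24 mm in diameter and 34 mm high upright in the middle of its top; below the plate a step 90 mm across, 6 mm deep, that drops loosely into the pan's mouth. Heights: step 0-6, plate 6-10, handle 10-44 mm. 0.14-0.35 kg. Point: the lid's middle, 22 mm above its underside; z up.
- lid_square_mid (a point): Loose square steel lid, right way up on the counter: plate 104 x 104 mm, 4 mm thick, black bar handle 56 mm long (along its x), 16 mm wide and 34 mm high upright in the middle of its top; below the plate a step 64 x 64 mm, 6 mm deep, that drops loosely into the pan's mouth. Heights: step 0-6, plate 6-10, handle 10-44 mm. 0.14-0.35 kg. Point: the lid's middle, 22 mm above its underside; z up.
- lid_oblong_mid (a point): Loose oblong steel lid, right way up on the counter: plate 150 mm (its x) by 86 mm (its y), 4 mm thick, black bar handle 56 mm long (along its x), 16 mm wide and 34 mm high upright in the middle of its top; below the plate a step 110 x 46 mm, 6 mm deep, that drops loosely into the pan's mouth. Heights: step 0-6, plate 6-10, handle 10-44 mm. 0.14-0.35 kg. Point: the lid's middle, 22 mm above its underside; z up.
- pan_small_round_rim (a point): Open small round steel pan with butter in it, fixed on the counter, 60 mm high; mouth 72 mm across (80 mm outside). Point: centre of the mouth, level with the top of the rim; z up. With the lid seated, its plate lies flat on the rim and its middle point is 16 mm above this point. The butter stays below the lid.
- pan_large_round_rim (a point): Open large round steel pan with butter in it, fixed on the counter, 60 mm high; mouth 110 mm across (118 mm outside). Point: centre of the mouth, level with the top of the rim; z up. With the lid seated, its plate lies flat on the rim and its middle point is 16 mm above this point. The butter stays below the lid.
- pan_square_rim (a point): Open square steel pan with butter in it, fixed on the counter, 60 mm high; mouth 84 x 84 mm (92 x 92 mm outside). Point: centre of the mouth, level with the top of the rim; z up, x and y along its sides. With the lid seated, its plate lies flat on the rim and its middle point is 16 mm above this point. The butter stays below the lid.
- pan_oblong_rim (a point): Open oblong steel pan with butter in it, fixed on the counter, 60 mm high; mouth 130 mm (its x) by 66 mm (its y) (138 x 74 mm outside). Point: centre of the mouth, level with the top of the rim; z up, x and y along its sides. With the lid seated, its plate lies flat on the rim and its middle point is 16 mm above this point. The butter stays below the lid.
- carton_mid (a point): Bystander: a blue butter carton 115 x 70 x 45 mm at the left of the work; the point is its centre.
- jar_mid (a point): Bystander: a glass jar with a white cap, 70 mm in diameter, 110 mm high, at the right of the work; the point is its centre.
There are look-alikes about, which are no part of the job. Leave any red look-alike of the part that bears lid_square_mid alone.

How it is judged:
By the outcome, as a careful person would: the job done as asked, in the order asked, and still so for the second after the job is handed in, with the robot touching nothing.
It also fails if it takes over 123 s, if anything falls off the work surface, if the arm or the gripper's body presses on something with over 40 N, if the wrist force passes 120 N, or if a joint passes its speed limit or range.

## Working session

There is one attempt and no reset: what is moved stays moved. The work goes in short steps, each a Python script; the robot and the scene stay as the last script left them, time stands still between calls to the robot, and variables do not carry over. Pictures are saved under pics/ and viewed, at most 14 in all, crops included, and the job is handed in when it is done.

```bash
ls; mkdir -p pics; python3 - <<'E'
from plant import robot
import cv2,numpy as np
for n in ("top","side"):
    f=robot.grab_frame(n); np.savez("/tmp/%s.npz"%n,**f)
    cv2.imwrite("pics/%s0.png"%n,f["image"][:,:,::-1])
    print(n,f["fx"],f["cx"],f["cy"],f["R"].round(3).tolist(),f["t"].round(3))
s=robot.sense();print(s["t"],s["tcp_pos"],s["tcp_rot"],s["opening"],robot.nose_length)
E
```

```text
pics
top 499.8280443619949 253.61687297661848 191.17005839459804 [[-0.019, -1.0, -0.009], [-0.989, 0.021, -0.146], [0.146, 0.006, -0.989]] [0.017 0.653 1.649]
side 422.57121090541546 246.80108199913613 193.35745993835104 [[-0.966, -0.258, 0.016], [-0.201, 0.713, -0.671], [0.162, -0.652, -0.741]] [0.609 0.186 1.197]
0.1 [0.24818336 0.62719191 0.24135381] [-3.13983254e+00  7.71588086e-05  2.76482425e+00] 1.0001381730126606 0.011
```

View pics/top0.png

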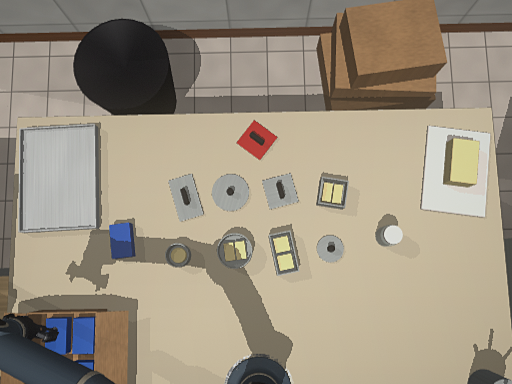

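View pics/side0.png

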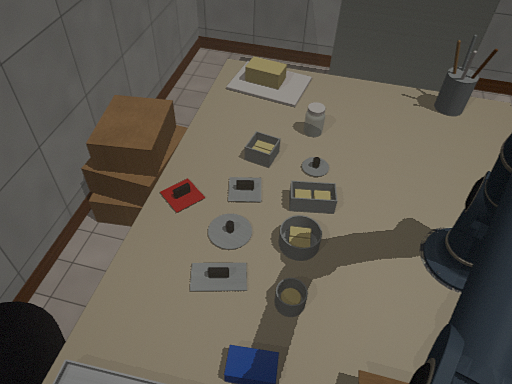

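The top view shows these lids: oblong (186,197), large round (230,192), square (281,191), small round (330,248). The pans are small round (178,255), large round (235,250), oblong (285,252) and square (333,191). The red decoy is at (257,140). The side view agrees with this.

```bash
cat > h.py <<'E'
import cv2,numpy as np
from plant import robot
def world(f):
    """per-pixel world points from the depth image"""
    v,u=np.mgrid[:384,:512]; d=f["range_z"]
    P=np.stack([(u-f["cx"])/f["fx"]*d,(v-f["cy"])/f["fy"]*d,d],-1)-f["t"]
    return P@f["R"]
def ray(f,px,z):
    """pixels -> world points on the plane z"""
    px=np.asarray(px,float).reshape(-1,2)
    c=np.c_[(px[:,0]-f["cx"])/f["fx"],(px[:,1]-f["cy"])/f["fy"],np.ones(len(px))]@f["R"]
    o=-f["R"].T@f["t"]
    return (o+c*((z-o[2])/c[:,2])[:,None])[:,:2]
def rect(pts):
    """centre, long side, short side, direction of the long side (deg, -90..90)"""
    (x,y),(w,h),a=cv2.minAreaRect(np.float32(pts)*1000)
    if w<h: w,h,a=h,w,a+90
    return x/1000,y/1000,w,h,(a+90)%180-90
E
python3 - <<'E'
from h import *
f=dict(np.load("/tmp/top.npz")); P=world(f)
hsv=cv2.cvtColor(f["image"],cv2.COLOR_RGB2HSV)
tab=(P[...,0]>.3)&(P[...,0]<1)&(abs(P[...,1])<.5)
b=P[tab];print("table z",np.median(b[:,2]),b[:,2].std())
S={'oblid':(186,197),'lglid':(230,192),'sqlid':(281,191),'smlid':(330,248),'smpan':(178,255),'lgpan':(235,250),'obpan':(285,252),'sqpan':(333,191)}
for n,(u,v) in S.items():
    z=.01 if 'lid' in n else .06
    print(n,"hsv",hsv[v-9,u-9],"z",P[v-9,u-9,2].round(3),"ray",ray(f,(u,v),z)[0].round(3))
for nm,m,z in(("rim",(P[...,2]>.045)&(P[...,2]<.075)&tab,.06),("plate",(P[...,2]>.005)&(hsv[...,1]<60)&tab,.01),("handle",(hsv[...,2]<60)&(P[...,2]>.012)&tab,.044)):
    for c in cv2.findContours(m.astype(np.uint8),cv2.RETR_EXTERNAL,cv2.CHAIN_APPROX_NONE)[0]:
        if len(c)>8: print(nm,c.reshape(-1,2).mean(0).round(),np.round(rect(ray(f,c,z)),3))
E
```

```text
table z 0.0014960141798799696 0.21356432000247225
oblid hsv [ 48   8 162] z 0.009 ray [0.644 0.239]
lglid hsv [ 40   5 160] z 0.013 ray [0.658 0.086]
sqlid hsv [ 38   6 162] z 0.007 ray [ 0.658 -0.091]
smlid hsv [ 72   8 168] z 0.007 ray [ 0.458 -0.253]
smpan hsv [ 26  19 109] z 0.061 ray [0.443 0.258]
lgpan hsv [ 42  13 100] z -0.0 ray [0.456 0.069]
obpan hsv [ 29  73 219] z 0.04 ray [ 0.446 -0.097]
sqpan hsv [ 24  74 148] z 0.004 ray [ 0.647 -0.264]
rim [332. 248.] [  0.458  -0.253  11.807   6.923 -46.899]
rim [177. 255.] [ 4.4300e-01  2.6300e-01  7.9057e+01  7.6384e+01 -1.2000e-02]
rim [234. 251.] [ 4.55000e-01  7.20000e-02  1.15272e+02  1.12895e+02 -1.06700e+00]
rim [283. 253.] [ 4.44000e-01 -9.10000e-02  1.37726e+02  7.43700e+01  1.07740e+01]
rim [110. 232.] [ 0.522  0.484 16.835 10.041  1.313]
rim [382. 237.] [ 0.49  -0.42  67.702 29.946 10.82 ]
rim [111. 226.] [ 0.542  0.481 17.058 10.041 88.851]
rim [117. 226.] [  0.546   0.463  13.642   6.631 -33.261]
rim [121. 241.] [  0.496   0.451 112.042  68.94    6.397]
rim [282. 195.] [  0.635  -0.091  13.897   7.401 -77.039]
rim [184.
[... 5794 characters left out ...]
. 122.] [ 0.899 -0.369 17.662  7.302 88.735]
plate [248. 123.] [  0.902   0.022  16.937  10.348 -14.667]
plate [230. 119.] [  0.917   0.082  20.737  11.443 -63.845]
plate [312. 114.] [ 0.931 -0.209 12.836  6.082 53.857]
plate [356. 113.] [  0.933  -0.365  18.086   7.89  -28.277]
plate [348. 112.] [ 0.935 -0.337 28.463  6.057 78.878]
handle [331. 248.] [ 0.458 -0.252 20.25  16.622 88.874]
handle [281. 195.] [ 0.643 -0.091 23.18  14.859 12.378]
handle [186. 196.] [ 0.642  0.238 55.817 13.865 19.699]
handle [230. 190.] [ 0.659  0.082 20.273 13.375 66.88 ]
handle [278. 185.] [  0.673  -0.079  24.03    9.698 -19.719]
handle [257. 138.] [ 8.3900e-01 -1.1000e-02  5.3998e+01  1.6879e+01  5.1211e+01]
```

```bash
cat >> h.py <<'E'
def hover(x,y,th,z):
    """goto above (x,y), closing line across direction th (deg), the nearer of the two half turns"""
    q0=robot.sense()["joint_pos"]; best=None
    for k in(0,180,-180):
        o=[np.pi,0,np.radians(th+k)]
        q=robot.inverse_kinematics([x,y,z],o)
        if q is not None:
            c=np.abs(np.array(q)-q0).max()
            if best is None or c<best[0]: best=(c,o)
    robot.goto([x,y,z],best[1]); return best[1]
E
python3 - <<'E'
from h import *
print(hover(.64,.237,18,.25), robot.sense()["joint_pos"],robot.sense()["t"])
f=robot.grab_frame("wrist"); np.savez("/tmp/w1.npz",**f)
cv2.imwrite("pics/w1.png",f["image"][:,:,::-1]); print(-f["R"].T@f["t"],f["fx"])
hsv=cv2.cvtColor(f["image"],cv2.COLOR_RGB2HSV)
P=world(f); 
m=(hsv[...,2]<60)&(P[...,2]>.02)&(P[...,2]<.06)&(f["range_z"]>0)
for c in cv2.findContours(m.astype(np.uint8),cv2.RETR_EXTERNAL,cv2.CHAIN_APPROX_NONE)[0]:
    if len(c)>40: print(c.reshape(-1,2).mean(0).round(),np.round(rect(ray(f,c,.044)),3))
E
```

```text
[3.141592653589793, 0, np.float64(0.3141592653589793)] [-0.80201115  0.5194827   0.57686256  1.53156659 -0.29821813  1.17964718
 -1.42513242] 2.0917
[0.70320763 0.25991665 0.38107691] 272.49599697808594
[483. 227.] [ 0.662 -0.073 57.626 32.281 13.801]
[368. 191.] [ 0.661  0.093 32.455 22.138 79.266]
[254. 165.] [ 0.648  0.242 53.359 13.409 15.701]
[502.  71.] [8.3500e-01 9.0000e-03 5.0513e+01 2.7407e+01 3.2143e+01]
```

View pics/w1.png

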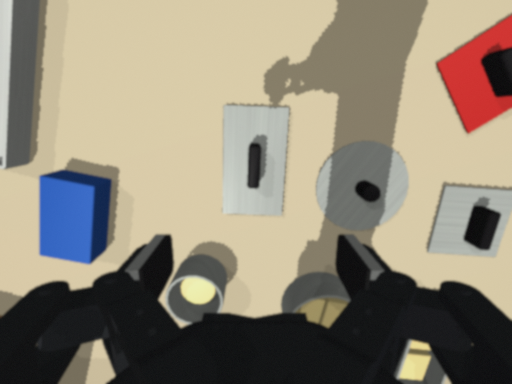

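The wrist view shows the oblong lid at (254,160), the large round lid at (363,185) and the square lid at (470,220). The red one is at the upper right. I'll refine the plate pose and pick up the oblong lid.

```bash
cat >> h.py <<'E'
def plate(f,x,y):
    """outline of the grey plate nearest (x,y): rect() on z=.01"""
    hsv=cv2.cvtColor(f["image"],cv2.COLOR_RGB2HSV)
    m=((hsv[...,1]<45)|(hsv[...,2]<60)).astype(np.uint8)
    m=cv2.morphologyEx(m,cv2.MORPH_OPEN,np.ones((5,5)))
    R=[rect(ray(f,c,.01)) for c in cv2.findContours(m,cv2.RETR_EXTERNAL,cv2.CHAIN_APPROX_NONE)[0] if cv2.contourArea(c)>1500]
    return min(R,key=lambda r:np.hypot(r[0]-x,r[1]-y))
def pick(x,y,th,z=.029):
    o=hover(x,y,th,.15); robot.grip(.65)
    hit=robot.move_straight([x,y,z],vel=.12,contact_N=10)
    zg=robot.sense()["tcp_pos"][2]
    robot.grip(0,60); s=robot.sense()
    robot.move_straight([x,y,.2],vel=.15); s2=robot.sense()
    print("pick hit",hit,"z",zg,"open",s["opening"],s2["opening"],"F",s2["gripper_force"],"w",s2["wrist_force"].round(1),"t",s2["t"])
    return o,zg
def place(x,y,yaw,zg):
    o=[np.pi,0,yaw]; robot.goto([x,y,.2],o)
    robot.move_straight([x,y,zg+.075],vel=.15)
    hit=robot.move_straight([x,y,zg+.050],vel=.04,contact_N=6)
    zp=robot.sense()["tcp_pos"][2]
    robot.grip(.5); robot.move_straight([x,y,.2],vel=.15)
    print("place hit",hit,"dz mm",1000*(zp-zg),"t",robot.sense()["t"])
E
python3 - <<'E'
from h import *
f=dict(np.load("/tmp/w1.npz"))
r=plate(f,.64,.24); print(np.round(r,3), np.round(plate(f,.657,.085),3))
if abs(r[2]-150)<12 and abs(r[3]-86)<12 and abs(r[0]-.642)<.012:
    x,y,th=r[0],r[1],r[4]
    o,zg=pick(x,y,th)
    f=robot.grab_frame("wrist"); cv2.imwrite("pics/w2.png",f["image"][:,:,::-1])
    print(robot.sense()["joint_pos"].round(2))
E
```

```text
[  0.645   0.242 151.814  87.652  16.028] [ 6.59000e-01  8.70000e-02  1.29916e+02  1.28896e+02 -7.18710e+01]
pick hit False z 0.029983394866145388 open 0.17532939016789711 0.17298770348293446 F 59.17270839214325 w [-0.5 -0.6 -2.3] t 5.925
[-0.79  0.58  0.57  1.57 -0.33  1.1  -1.44]
```

View pics/w2.png

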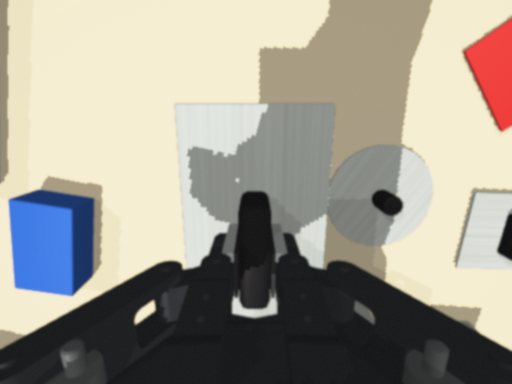

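The oblong lid is held squarely, with the handle centred between the pads at (255,240). I'll place it on its pan, then look at the square lid and square pan from above.

```bash
python3 - <<'E'
from h import *
place(.445,-.089,np.radians(10.9),.030)
f=robot.grab_frame("wrist"); cv2.imwrite("pics/w3.png",f["image"][:,:,::-1])
hover(.63,-.17,10,.28)
f=robot.grab_frame("wrist"); np.savez("/tmp/w4.npz",**f); cv2.imwrite("pics/w4.png",f["image"][:,:,::-1])
print(np.round(plate(f,.657,-.087),3),robot.sense()["joint_pos"].round(2))
P=world(f)
m=((P[...,2]>.045)&(P[...,2]<.075)&(f["range_z"]>.15)).astype(np.uint8)
for c in cv2.findContours(m,cv2.RETR_EXTERNAL,cv2.CHAIN_APPROX_NONE)[0]:
    if cv2.contourArea(c)>800: print(c.reshape(-1,2).mean(0).round(),np.round(rect(ray(f,c,.06)),3))
E
python3 -c "
import cv2,numpy as np
cv2.imwrite('pics/w34.png',np.hstack([cv2.resize(cv2.imread('pics/w%d.png'%i),(400,300)) for i in (3,4)]))"
```

```text
place hit True dz mm 53.58153939592672 t 10.05
[ 6.61000e-01 -8.70000e-02  1.06084e+02  1.05824e+02 -7.60860e+01] [-0.36  0.5   0.83  1.58 -0.38  1.23 -0.86]
[163. 248.] [ 4.9000e-01 -7.0000e-02  7.0373e+01  5.6431e+01 -7.8324e+01]
[ 69. 252.] [ 4.63000e-01  7.00000e-02  1.27803e+02  1.08451e+02 -4.58360e+01]
[328. 167.] [ 0.647 -0.263 94.793 91.969 79.731]
```

View pics/w34.png

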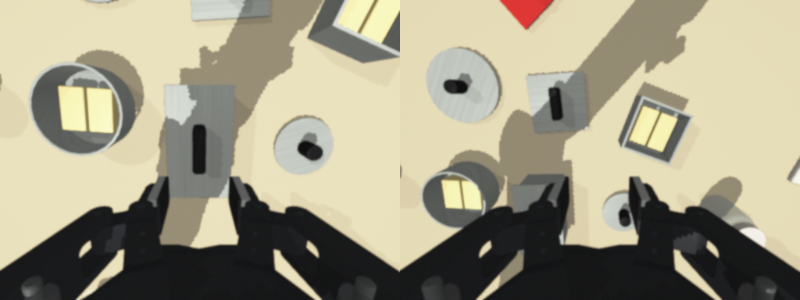

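The oblong lid is down (53.6 mm against 54 expected) and in line with its pan in the left frame at (198,140). The right frame shows the square lid at (557,102) and the square pan at (655,128). Next are the square lid and then the large round one.

```bash
cat >> h.py <<'E'
def job(lid,pan):
    o,zg=pick(*lid)
    if robot.sense()["opening"]<.12: raise SystemExit("missed")
    place(pan[0],pan[1],o[2]+np.radians(pan[2]-lid[2]),zg)
E
python3 - <<'E'
from h import *
job((.660,-.087,13.9),(.646,-.263,-10.4))
job((.658,.086,10),(.457,.074,10))
job((.458,-.252,0),(.445,.265,20))
hover(.55,0,0,.35)
f=robot.grab_frame("wrist"); cv2.imwrite("pics/w5.png",f["image"][:,:,::-1])
hover(.3,.55,60,.3)
for n in("top","side"):
    f=robot.grab_frame(n); np.savez("/tmp/%s2.npz"%n,**f); cv2.imwrite("pics/%s2.png"%n,cv2.resize(f["image"][110:310,90:430] if n=="top" else f["image"][100:384,150:420],None,fx=2,fy=2,interpolation=3)[:,:,::-1])
print(robot.sense()["t"])
E
```

```text
pick hit False z 0.02989196633600699 open 0.17238312191189212 0.176704494634701 F 59.632980823516846 w [ 0.5 -0.1 -3.8] t 14.875
place hit True dz mm 53.8425591548895 t 18.25
pick hit False z 0.029894778665951256 open 0.26085334581585573 0.2588166069557262 F 58.776227831840515 w [ 0.4 -0.2 -1.9] t 22.7083
place hit True dz mm 53.95332873434144 t 26.1083
pick hit False z 0.029572589639754527 open 0.2599751473811749 0.25733003729598514 F 58.78592848777771 w [ 0.5 -0.9 -1.5] t 30.4917
place hit True dz mm 54.20017384950944 t 34.9417
38.4833
```

View pics/top2.png

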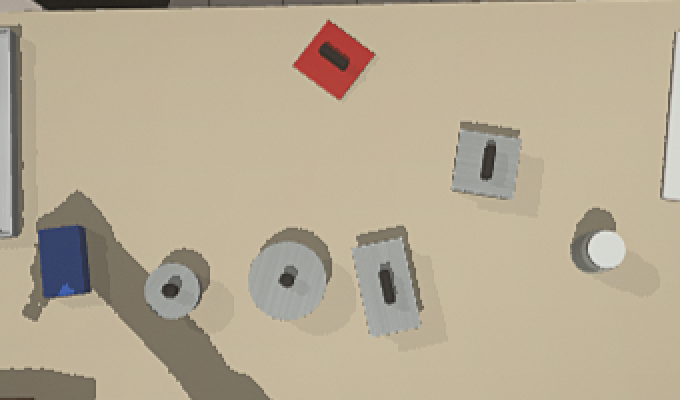

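View pics/side2.png

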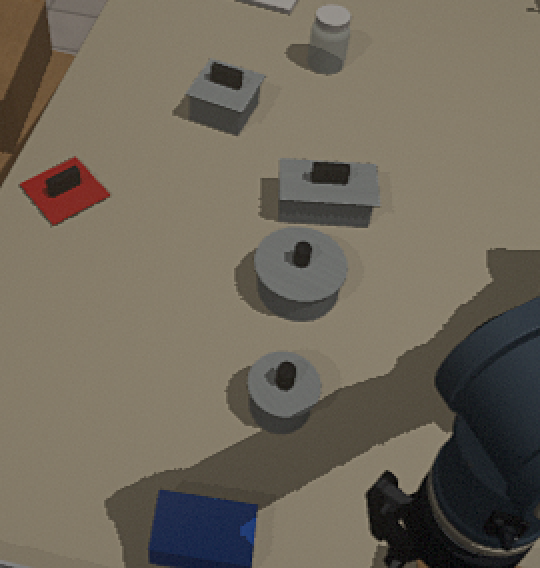

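All four lids are on their pans: small round (172,290), large round (287,280), oblong (388,286) and square (487,160). The red decoy, carton and jar look untouched. I'll check alignment and level numerically before handing in.

```bash
python3 - <<'E'
from h import *
f=dict(np.load("/tmp/top2.npz")); P=world(f)
m=((P[...,2]>.058)&(P[...,2]<.085)&(P[...,0]>.3)&(P[...,0]<.8)&(abs(P[...,1])<.37)).astype(np.uint8)
ok=0
for c in cv2.findContours(m,cv2.RETR_EXTERNAL,cv2.CHAIN_APPROX_NONE)[0]:
    if cv2.contourArea(c)>200:
        k=cv2.drawContours(np.zeros_like(m),[c],-1,1,-1)&m&(P[...,2]<.072); Q=P[k>0]
        a=np.linalg.lstsq(np.c_[Q[:,:2],np.ones(len(Q))],Q[:,2],rcond=None)[0]
        t=np.degrees(np.hypot(*a[:2])); ok+=t<2.5
        print(np.round(rect(ray(f,c,.064)),3),"tilt",t.round(1),"z",np.median(Q[:,2]).round(4))
print(ok)
if ok==4: print(robot.close_job())
E
```

```text
[ 0.442  0.266 89.693 88.543 88.894] tilt 0.8 z 0.0646
[4.56000e-01 7.50000e-02 1.25853e+02 1.24883e+02 8.88940e+01] tilt 0.1 z 0.0647
[ 4.42000e-01 -8.80000e-02  1.49626e+02  8.58660e+01  1.06330e+01] tilt 0.2 z 0.0646
[  0.643  -0.263 103.972 103.912 -10.36 ] tilt 0.4 z 0.0645
4
the job is handed in; nothing more can be done
None
```

All four lids are on their matching pans, flat (under 1° tilt) and fully down, with the square and oblong lids in line with their pans; the carton, jar and red lid were left alone, and I handed the job in at about 38 s.

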